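# Set the quick-release tension on a grinding-jar clamp

## Robot

A 6-joint arm with a two-finger parallel gripper is mounted at the origin on the work surface. World frame = base frame: x ahead of the robot, y to its left, z up, the work surface at z = 0. Lengths are in mm, angles in rad, forces in N, time in s.
With the tool pointing down it reaches from about 375 to 975 mm from the base axis. Payload 3.8 kg.
Tool frame: the origin (TCP) lies midway between the tips of the shut fingers; the grasp point (between the pads) lies 19 mm behind it; z points along the fingers, y is the line along which they close (so a half turn about z gives the same grasp; the last joint's range is limited). The gripper opens to 85 mm and grips with 20 to 120 N. Pads are 22 mm wide; open, the fingers measure 114 mm over their backs; the gripper's body (76 mm by 85 mm) begins 54 mm behind the grasp point. The pads swing forward as they close: fully open they stand 13 mm farther back than shut.
Start: joints at [-1.373, 0.264, 1.604, -0, 1.274, -0.037], TCP at [157.032, -656.475, 231.28] pointing down, gripper open.
Joint ranges: [-2.63, 2.63], [-0.94, 2.18], [0.31, 2.57], [-1.31, 4.45], [0, 2.66], [-2.55, 2.55]. Speed limits (rad/s): [2.57, 2.57, 3.14, 3.14, 3.14, 3.14].

## Interface

Orientations are given as [roll, pitch, yaw] about the fixed x, y, z axes, in that order (R = Rz(yaw) Ry(pitch) Rx(roll)).
In Python, from station import * gives the robot as it stands. The module is installed in compiled form; this text tells all that it offers.
- The arm moves only by the tool jog_arm, never from a script. Its argument "increments" is one flat list of numbers, 7 for each row, row after row: the shift along the world's x, y, z scaled (see below), then the turn, a rotation vector about the world's x, y, z scaled (see below), then the opening, from 0 (shut) to 1 (fully open). A call has 1 to 20 rows; each row is the pose to reach, as a shift and turn from the pose commanded when the call began, turning the shorter way round; what a row does not reach only later rows make up. The controller multiplies each number of a shift by 800 mm and each number of a turn by 2 pi rad. A row lasts 1/10 s, in which the tool goes at most 50 mm and 8.59 degrees, less where a joint would pass 70% of its speed; a pose out of reach is approached as far as the arm can. A call with a number of a shift or a turn outside -1 to 1 is refused whole. A call with a gripper value outside its range is refused whole. The fingers move at their own pace and stop on an object; "force" is the grip in N (left out, the last holds). Time passes only in rows, so rows that repeat a pose let the fingers close. It gives the time, the measured TCP pose, the force, the opening and the grip force at its end, in the units of the state.
- sense(): the state, without advancing time (a new reading comes with each control period).
- camera(name): name is "scene" or "top" or "wrist"; returns a dict with "img" (400x640x3 uint8, red, green, blue), "fx", "fy", "cx", "cy" (pixels), "R" (3x3) and "t" (3): a world point X has camera coordinates R X + t. Camera axes: x right, y down, z forward; pixel columns grow to the right and rows downward; lengths in mm; the calibration is good to about 2 mm. A picture is of the moment at which its call begins. There is no depth.
- close_job(): hands the job in; it is judged then, once.
The state is a dict: "time": time; "joint_positions": joint angles; "qvel": joint speeds; "tau": joint torques, N m; "tcp_pos": TCP position; "tcp_rot": TCP orientation; "wrist_force": force on the tool from outside, world axes, zero at the start; "moment": the same for the moment, N m; "opening": finger opening in mm; "finger_force": force on a finger pad.
Only numpy, scipy, OpenCV 4.12 (cv2) and the standard library are available. Lean on these libraries where they do the work, as an engineer would, in place of code of your own. Each camera call takes 0.05 s, during which the arm holds its last target. There are 200 camera calls.

## Task

The steel grinding jar stands loose in its bench clamp, although the cam lever is shut. Swing the lever fully open; only with the lever open, turn the wing nut clockwise until it has taken up all the slack and is just finger-tight on the jar; then swing the lever fully shut so that the jar is gripped firmly but not over-tightened. Keep the jar upright in the clamp, leave the beaker, the pot and the spoon where they are, and let go.

Things in the scene. Friction and masses are not known exactly. Their poses are not given: they have to be found in the camera images.
- clamp: Jar clamp fixed to the bench: grey base 150 x 185 x 20 mm, upright end plate at its +y end (outer face y 82, x -55 to 70, top z 106 mm), sliding jaw at -y. Origin under the base's middle; z up; positions below are in this frame, mm. A level 10 mm steel skewer runs along y at x -30, z 70 beside the jar, cam lever on its +y end, wing nut on its -y end.
- jaw: Sliding jaw plate 125 x 14 x 78 mm, x -55 to 70, top z 102; origin on the skewer axis, mid-thickness. The nut pushes it to +y on to the jar; a light spring (2 N) keeps it on the nut. Past the jar stands a rubber-faced sprung backstop (40 N/mm), whose setting differs by up to 5 mm each time and is not measured.
- jar: Grinding jar, 1 to 1.6 kg: square steel body 64 x 64 x 68 mm, round dark lid 58 mm across and 20 mm high. Origin under its middle, z up. Stands free on the base (z 20) between jaw and backstop with some mm of play; to finish upright, squeezed between them with 60 to 155 N.
- nut_hub (a point): Centre of the wing nut's four arms, on the skewer axis; turns with the nut. The arms are round steel bars 11 mm thick, a quarter turn apart, reaching 45 mm from the axis, in an upright plane across the skewer 30 mm to -y of the jaw's outer face; hub 26 mm across. Site y lies along the skewer. Push an arm along its arc: straight pushes jam by friction on arms far from upright.
- nut (a joint): Nut angle, rad; an arm points straight up at multiples of 1.571. Grows on tightening (clockwise from its own end: top arms go to clamp +x), 3.4 mm to +y per rad; 3 to 6 rad needed. Turns with 1-4 N at the arms while slack; once the jar is held the push grows 0.3 N per N of squeeze (30 mm from the axis). Finger-tight: 5-12 N; above 16 N over-tight. Stays where left.
- lever_pivot (a point): Upright pivot axis of the cam lever, on the skewer axis outside the end plate (clamp x -30, y 107, z 70 mm). Fixed to the clamp.
- lever_grip (a point): Point on the lever near its free end, 72 mm from the pivot. The lever is a slightly bowed steel bar 8 mm thick, 18 mm high (clamp z 61 to 79), reaching 86 mm from the pivot; its end is free on both sides.
- lever (a joint): Lever angle, rad: 0 fully shut (stop), along clamp -x; swings level, its end towards +y, to 1.75 fully open (stop), pointing to +y. Stays where left. Opening lets skewer and nut go 4.2 mm to -y; shutting pulls them back and adds about 80 N to the squeeze on a finger-tight jar. It takes 6 to 12 N at its end either way; the cam holds by its own friction.
- beaker: Bystander: glass beaker, 68 mm across, 85 mm high, on the bench on the +x side of the clamp. Origin under its middle.
- pot: Bystander: small white capped pot, 48 mm across, 65 mm high, on the bench on the +x side of the clamp. Origin under its middle.
- spoon: Bystander: metal spoon lying on the bench about 200 mm to -y of the clamp's middle. Origin on the bench within its length.
There are look-alikes about, which are no part of the job. Leave any orange look-alike of the jar alone.

How it is judged (in metres and radians):
On the way, in this order (a step that is already met when the one before it is completed fails the run):
1. the lever is swung fully open (value of joint lever above 1.5 rad), for 0.2 s.
2. with the nut adjusted, the lever is shut again and the jaw squeezes the jar with at least 60 N (value of joint lever below 0.15 rad and contact force between jar and jaw above 60 N), for 0.2 s.
At the end, for the whole second after the job is handed in: Lever shut (within 0.15 rad of its stop), the jaw squeezing the jar with 60 to 155 N, the jar upright (within 0.08 rad), standing on the clamp's base and at rest (all of step 2 and contact force between jar and jaw below 155 N and angle between jar's own z axis and vertical below 0.08 rad and z of jar in the frame of clamp between 0.015 and 0.026 m and linear speed of jar below 0.02 m/s); the robot touches nothing.
It fails at once if the wing nut is pushed while the lever is not open (more than 3 N with the lever under 1.2 rad) (contact force between the fingers and nut above 3 N and value of joint lever below 1.2 rad).
It fails at once if the jar is tipped (angle between jar's own z axis and vertical above 0.3 rad).
It fails at once if the beaker, pot or spoon is moved more than 30 mm (distance of any of beaker, pot, spoon from where it was at the start of the episode above 0.03 m).
It also fails if it takes over 72 s, if anything falls off the work surface, if the arm or the gripper's body presses on something with over 40 N, if the wrist force passes 120 N, or if a joint passes its speed limit or range.

## Working session

There is one attempt and no reset: what is moved stays moved. The work goes in short steps, Python scripts to look and compute and a tool call to move; the robot and the scene stay as the last step left them, time stands still between calls to the robot, and variables do not carry over. Pictures are saved under pics/ and viewed, at most 10 in all, crops included, and the job is handed in when it is done.

Besides the shell and the picture viewer there is one more tool, called after "Emit:" as name(argument=value, ...) on one line, values as JSON. jog_arm: Moves the arm, as the interface text tells. Its arguments: {"type":"object","properties":{"increments":{"type":"array"},"force":{"type":"number"}},"required":["increments"]}

```bash
mkdir -p pics
python3 - <<'E'
from station import *
import cv2,pickle
for n in ("scene","top"):
    c=camera(n); pickle.dump(c,open(f"pics/{n}0.pkl","wb")); cv2.imwrite(f"pics/{n}0.png",c["img"][:,:,::-1])
    print(n,c["fx"],c["R"].tolist(),c["t"])
s=sense();print(s)
E
```

```text
scene 444.5010818540195 [[0.4712632041548638, 0.8817969353338811, -0.01857840804446542], [0.6541088566051164, -0.36355370348077537, -0.6633025768050054], [-0.5916524284750624, 0.30043779642579577, -0.7481206683138582]] [-285.86068728 -336.17298378 1337.69805276]
top 407.8266913138724 [[0.018898702478573528, -0.9996012235850658, 0.020981726617837915], [-0.9872596474524608, -0.021973262713008215, -0.15759303359535876], [0.15799122620154932, -0.017736108169056023, -0.9872812177441371]] [-10.93318845 599.47231281 830.68672815]
{'time': 0.1, 'joint_positions': array([-1.37291286e+00,  2.64689179e-01,  1.60524329e+00, -1.59505540e-05,
        1.27370366e+00, -3.69022716e-02]), 'qvel': array([-0.00028344, -0.0016378 , -0.00285726,  0.00093336,  0.00078174,
        0.00037017]), 'tau': array([ 3.89918114e-04, -5.16706932e+01, -3.68591344e+01, -6.14919213e-05,
        6.28668669e-03, -9.03015859e-06]), 'tcp_pos': array([ 156.88936256, -655.83177539,  230.07570841]), 'tcp_rot': array([-3.13955001e+00, -6.01598842e-05,  2.34790363e-01]), 'wrist_force': array([-0.42369479,  0.57010855, -0.17044625]), 'moment': array([-0.01389864,  0.03777501,  0.03562664]), 'finger_force': 0.0, 'opening': 85.278165831279}
```

View pics/scene0.png

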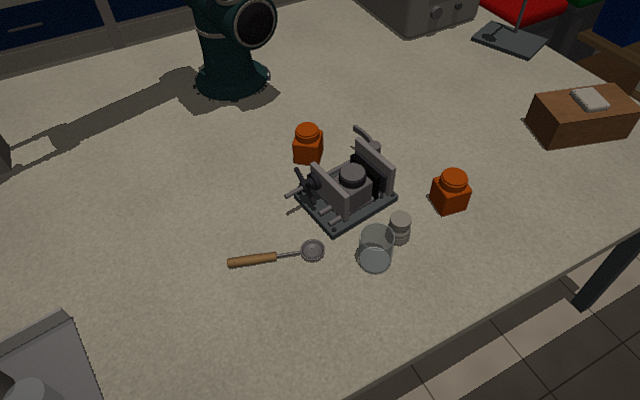

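View pics/top0.png

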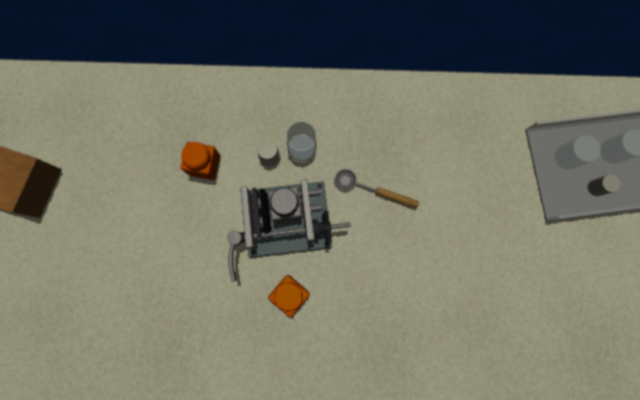

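The clamp sits at top (287,218) and scene (345,195). Its +y end, with the lever, is to the left in the top view, and the beaker and pot are on its +x side. Orange look-alikes are at top (198,158) and (288,296). The dark-lidded steel jar in the clamp at top (285,203) is the one meant. I'll enlarge to confirm.

Run:
```python
import cv2,numpy as np
a=cv2.imread("pics/top0.png")[165:290,215:365]; b=cv2.imread("pics/scene0.png")[115:245,270:410]
cv2.imwrite("pics/topc.png",cv2.resize(a,None,fx=4.8,fy=4.8,interpolation=cv2.INTER_CUBIC))
cv2.imwrite("pics/scenec.png",cv2.resize(b,None,fx=4.6,fy=4.6,interpolation=cv2.INTER_CUBIC))
```

```text
(no output)
```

View pics/topc.png

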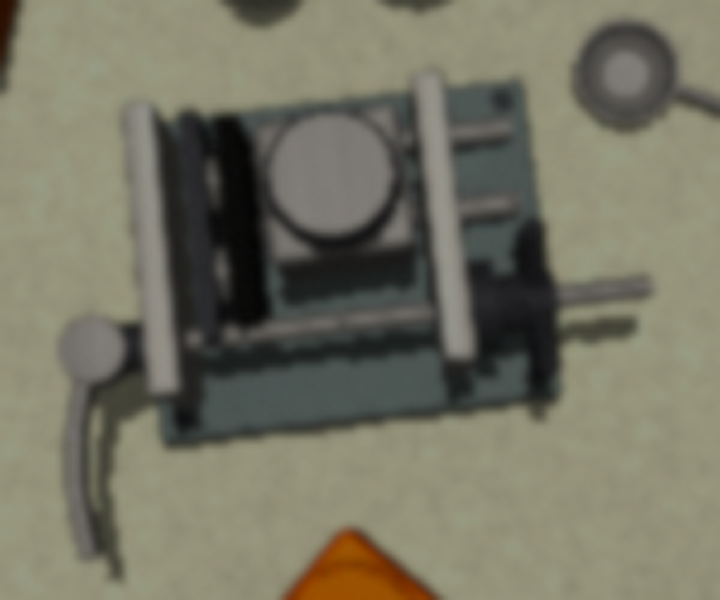

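View pics/scenec.png

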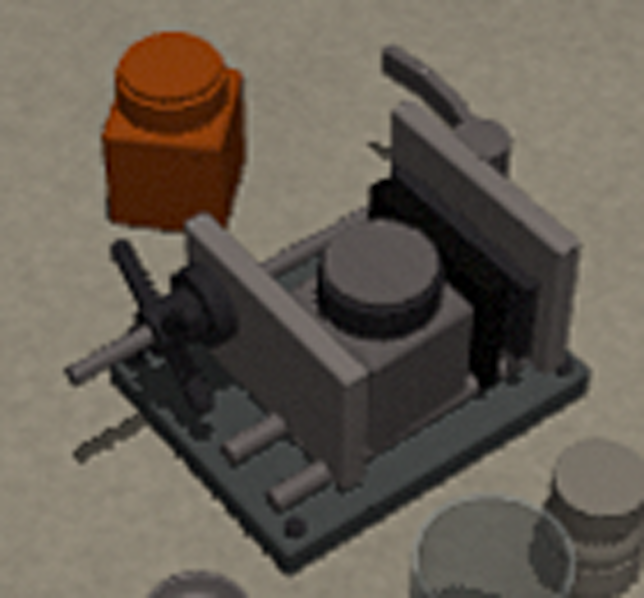

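Confirmed: the steel jar with the dark lid is in the clamp, scene crop (380,290). The lever is shut along -x at top crop (90,348) to (90,555), and the dark wing nut is at scene crop (165,320). Next I'll fit the clamp pose from points in both views.

```bash
cat > h.py <<'E'
import numpy as np,cv2,pickle
def proj(c,X):
    p=np.atleast_2d(X)@np.array(c["R"]).T+c["t"]
    return np.c_[c["fx"]*p[:,0]/p[:,2]+c["cx"],c["fy"]*p[:,1]/p[:,2]+c["cy"]]
def W(p,X):
    X=np.atleast_2d(X).astype(float); c,s=np.cos(p[2]),np.sin(p[2])
    return np.c_[p[0]+c*X[:,0]-s*X[:,1],p[1]+s*X[:,0]+c*X[:,1],X[:,2]]
E
python3 - <<'E'
from h import *
from scipy.optimize import least_squares
T=pickle.load(open("pics/top0.pkl","rb"));S=pickle.load(open("pics/scene0.pkl","rb"))
t=[((75,-92.5,20),(522,82)),((-75,92.5,20),(168,440)),((-75,-92.5,20),(553,400)),((70,82,106),(124,106)),((-55,82,106),(148,392)),((-30,107,79),(92,348))]
s=[((75,-92.5,20),(288,562)),((75,92.5,20),(585,372)),((70,82,106),(578,243))]
def u(l,o,k):return np.array([a for a,_ in l]),np.array([b for _,b in l])/k+o-0.4
tx,tp=u(t,(215,165),4.8);sx,sp=u(s,(270,115),4.6)
f=lambda p:np.r_[(proj(T,W(p,tx))-tp).ravel(),(proj(S,W(p,sx))-sp).ravel()]
r=least_squares(f,[500,0,0],loss="soft_l1",x_scale=[10,10,.1]);p=r.x
print(p);print(f(p).reshape(-1,2).round(1))
np.save("clamp.npy",p)
# jaw y: outer-face top edge in top view; 
def ray(c,uv,z):
    R=np.array(c["R"]);o=-R.T@c["t"];d=R.T@np.array([(uv[0]-c["cx"])/c["fx"],(uv[1]-c["cy"])/c["fy"],1]);return o+d*(z-o[2])/d[2]
def inv(X):
    c,s_=np.cos(p[2]),np.sin(p[2]);dx,dy=X[0]-p[0],X[1]-p[1];return np.array([c*dx+s_*dy,-s_*dx+c*dy,X[2]]).round(1)
for n,q,z in [("jawo+",(440,72),102),("jawo-",(475,355),102),("skewend",(650,287),70),("levend",(90,555),79),("armA",(532,225),70),("armB",(543,415),70),("lid",(330,172),108)]:
    print(n,inv(ray(T,np.array(q)/4.8+(215,165)-.4,z)))
b=S["img"][145:215,275:340,::-1].astype(float)*1.8
cv2.imwrite("pics/nut.png",cv2.resize(np.clip(b,0,255).astype(np.uint8),None,fx=8,fy=8,interpolation=cv2.INTER_CUBIC))
hy=-82
for y in (-80,-85): print(((proj(S,W(p,[(-30,y,70),(-30,y,115),(15,y,70),(-75,y,70),(-30,y,25)]))-(275,145)+.4)*8).round())
E
```

```text
[5.75937326e+02 6.23592872e+01 1.44959623e-01]
[[ 0.1 -0.3]
 [-1.7  2.2]
 [ 2.5 -0.1]
 [-0.5 -2.1]
 [ 0.7 -0.1]
 [ 0.8 -0.7]
 [-1.  -2.6]
 [ 0.5 -2. ]
 [ 0.8 -0.1]]
jawo+ [ 65.  -52.3 102. ]
jawo- [-56.2 -51.9 102. ]
skewend [ -33.8 -132.1   70. ]
levend [-117.5  117.9   79. ]
armA [ -0.4 -84.7  70. ]
armB [-82.9 -78.7  70. ]
lid [ 26.7  -1.2 108. ]
[[252. 328.]
 [243. 210.]
 [351. 430.]
 [159. 231.]
 [261. 437.]]
[[237. 336.]
 [227. 219.]
 [335. 439.]
 [143. 239.]
 [246. 445.]]
```

View pics/nut.png

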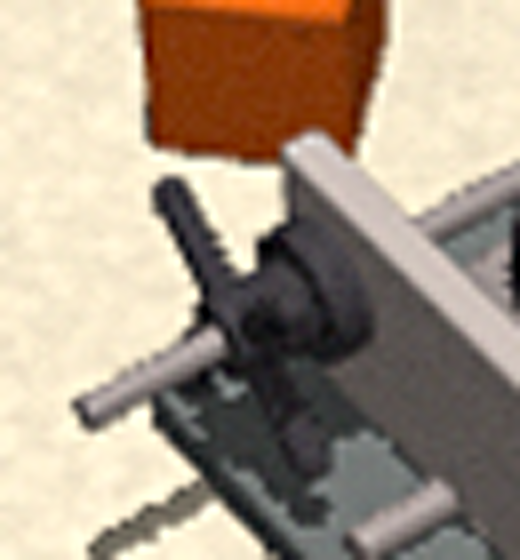

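The nut arms stand at about 45° to upright: tip (170,185), hub (240,320), opposite tip (310,460). The fit leaves residuals of about 2 px, so I'll refine it with the wrist camera, with the fingers shut and the tool above the clamp.

Emit:
jog_arm(increments=[0.48,0.85,0.2,0,0,-0.0143,0,0.48,0.85,0.2,0,0,-0.0143,0,0.48,0.85,0.2,0,0,-0.0143,0,0.48,0.85,0.2,0,0,-0.0143,0,0.48,0.85,0.2,0,0,-0.0143,0,0.48,0.85,0.2,0,0,-0.0143,0,0.48,0.85,0.2,0,0,-0.0143,0,0.48,0.85,0.2,0,0,-0.0143,0,0.48,0.85,0.2,0,0,-0.0143,0,0.48,0.85,0.2,0,0,-0.0143,0,0.48,0.85,0.2,0,0,-0.0143,0,0.48,0.85,0.2,0,0,-0.0143,0,0.48,0.85,0.2,0,0,-0.0143,0,0.48,0.85,0.2,0,0,-0.0143,0,0.48,0.85,0.2,0,0,-0.0143,0,0.48,0.85,0.2,0,0,-0.0143,0,0.48,0.85,0.2,0,0,-0.0143,0,0.48,0.85,0.2,0,0,-0.0143,0,0.48,0.85,0.2,0,0,-0.0143,0,0.48,0.85,0.2,0,0,-0.0143,0], force=60)

```text
time: 2.1
tcp_pos: [540.3, 22.3, 390.8]
tcp_rot: [3.141, 0.001, 0.143]
wrist_force: [-0.4, 0.8, -0.8]
opening: 0.4
finger_force: 0.0
```

Run:
```python
from station import *
import cv2,pickle
c=camera("wrist"); pickle.dump(c,open("pics/w1.pkl","wb")); cv2.imwrite("pics/w1.png",c["img"][:,:,::-1])
s=sense();print(s["tcp_pos"],s["tcp_rot"],s["wrist_force"],s["time"],s["joint_positions"],s["opening"])
```

```text
[540.39523662  22.20280825 390.92876459] [3.14146894e+00 6.80187739e-04 1.42893185e-01] [ 0.57792305 -0.30055079  0.92203789] 2.15 [-4.84849077e-03 -4.91610119e-02  1.66086227e+00 -2.22675813e-04
  1.53054597e+00  1.42306364e+00] 0.046314472612013644
```

View pics/w1.png

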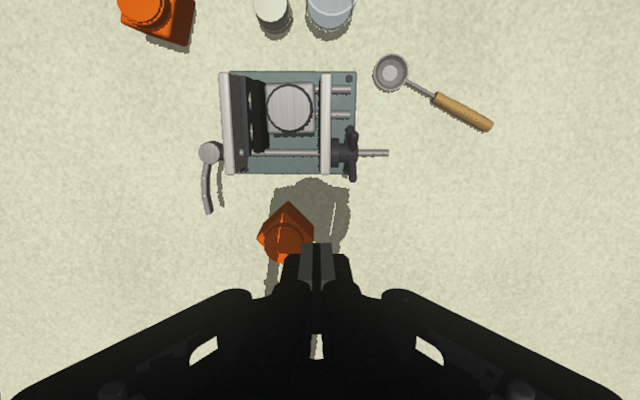

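Wrist view: base corners at (355,72) and (355,174), end plate outer edge (219,73) to (226,173), lever pivot (209,153), lever end (209,213), nut arms near (350,152), skewer end (389,152). I'll refine the edges by mask.

```bash
cat >> h.py <<'E'
def ray(c,uv,z):
    R=np.array(c["R"]);o=-R.T@c["t"];d=R.T@np.array([(uv[0]-c["cx"])/c["fx"],(uv[1]-c["cy"])/c["fy"],1]);return o+d*(z-o[2])/d[2]
def inv(p,X):
    c,s_=np.cos(p[2]),np.sin(p[2]);dx,dy=X[0]-p[0],X[1]-p[1];return np.array([c*dx+s_*dy,-s_*dx+c*dy,X[2]]).round(1)
E
python3 - <<'E'
from h import *
c=pickle.load(open("pics/w1.pkl","rb"));im=c["img"].astype(int)
print(c["fx"],-np.array(c["R"]).T@c["t"])
for (v,u) in [(150,340),(80,340),(165,260),(120,326),(120,226),(152,209),(190,206),(50,500)]: print(v,u,im[v,u])
m=((im[:,:,2]-im[:,:,0]>8)&(im.max(2)<150)).astype(np.uint8)
m[:60]=0;m[190:]=0;m[:,:210]=0;m[:,370:]=0
ys,xs=np.where(m);print(xs.min(),xs.max(),ys.min(),ys.max(),m.sum())
for v in (75,80,90,100,125,165,170,172,174,176): q=np.where(m[v])[0];print("row",v,q[[0,-1]] if len(q) else None)
for u in (230,240,270,300,340,345,350): q=np.where(m[:,u])[0];print("col",u,q[[0,-1]] if len(q) else None)
b=im[60:225,190:400,::-1]
cv2.imwrite("pics/w1c.png",cv2.resize(b.astype(np.uint8),None,fx=3.6,fy=3.6,interpolation=cv2.INTER_CUBIC))
E
```

```text
336.58566450485466 [608.10578717  32.69180379 533.59505701]
150 340 [71 70 73]
80 340 [127 139 136]
165 260 [109 120 115]
120 326 [212 211 201]
120 226 [201 197 189]
152 209 [159 156 151]
190 206 [102 100  95]
50 500 [219 218 192]
229 355 72 172 1254
row 75 [246 355]
row 80 [264 355]
row 90 None
row 100 [316 354]
row 125 [332 332]
row 165 [268 312]
row 170 [266 317]
row 172 [248 341]
row 174 None
row 176 None
col 230 None
col 240 None
col 270 [ 72 172]
col 300 [ 72 168]
col 340 [ 72 172]
col 345 [ 75 122]
col 350 [ 74 110]
```

View pics/w1c.png

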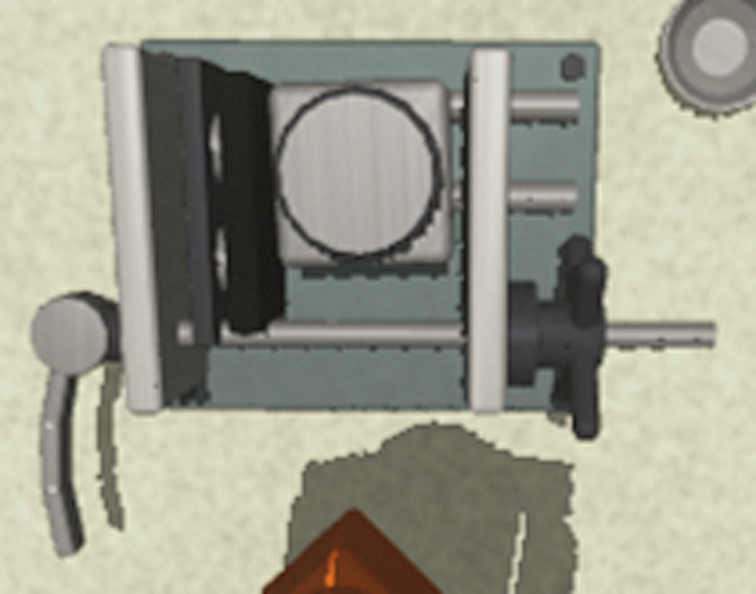

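Run:
```python
from h import *
from scipy.optimize import least_squares
c=pickle.load(open("pics/w1.pkl","rb"));T=pickle.load(open("pics/top0.pkl","rb"))
P=[((75,-92.5,20),(600,42)),((-75,-92.5,20),(600,408)),((70,82,106),(104,46)),((-55,82,106),(130,412)),((-30,107,79),(68,335))]
x=np.array([a for a,_ in P]);u=lambda q:np.array(q)/3.6+(190,60)-.36
q=u([b for _,b in P])
f=lambda p:(proj(c,W(p,x))-q).ravel()
r=least_squares(f,[576,62,.145],x_scale=[10,10,.1]);p=r.x;print(p,f(p).reshape(-1,2).round(1).tolist())
np.save("clamp.npy",p)
for n,a,z in [("base+x edge",(370,42),20),("base-x edge",(370,408),20),("jawo+",(508,50),102),("jawo-",(505,411),102),("jawi",(470,50),102),("skewend",(715,335),70),("piv",(68,335),79),("levmid",(57,430),79),("levend",(68,553),79),("tip1",(585,433),100),("tip1",(585,433),40),("tip2",(592,262),100),("tip3",(576,240),70),("lid",(358,172),108)]:
    print(n,inv(p,ray(c,u(a),z)))
print("tops in w1c of axis arms at 45deg:")
h=-84
for th in (45,-45,135,-135):
  t=np.radians(th); print(th,((proj(c,W(p,[(-30+45*np.sin(t),h,70+45*np.cos(t))]))-(190,60)+.36)*3.6).round())
```

```text
[5.76810475e+02 6.26979013e+01 1.63511801e-01] [[-0.6, -0.2], [-1.9, 1.5], [-1.5, -1.4], [0.9, 0.4], [3.0, 0.0]]
base+x edge [76.4 -2.1 20. ]
base-x edge [-70.8   3.5  20. ]
jawo+ [ 65.  -53.3 102. ]
jawo- [-57.4 -51.4 102. ]
jawi [ 65.2 -40.6 102. ]
skewend [ -35.7 -133.    70. ]
piv [-29.9 111.   79. ]
levmid [-66. 119.  79.]
levend [-115.2  120.    79. ]
tip1 [-66.5 -80.6 100. ]
tip1 [-79.3 -86.9  40. ]
tip2 [ -5.3 -82.4 100. ]
tip3 [  0.8 -79.6  70. ]
lid [ 26.7  -2.1 108. ]
tops in w1c of axis arms at 45deg:
45 [[597. 242.]]
-45 [[595. 421.]]
135 [[579. 233.]]
-135 [[578. 391.]]
```

```bash
cat >> h.py <<'E'
PC=(574,62.5,.145)
def inc(cmd,pts):   # clamp-frame points -> increments from commanded pos
    return ((W(PC,pts)-cmd)/800).round(3)
E
python3 - <<'E'
from h import *
np.set_printoptions(suppress=True)
cmd=np.array([541,23.5,391.3])
print(inc(cmd,[(-100,80,55)]))
s0=W(PC,[(-100,80,55)])[0]
L=[]
for ph in list(np.arange(0,1.76,.125))+[1.75,1.8]:
    d=np.array([-np.cos(ph),np.sin(ph)]);t=np.array([np.sin(ph),np.cos(ph)])
    o=np.array([-30,107])+68*d+(6-11*abs(t[0])-14.5*abs(t[1]))*t
    L.append((*o,55))
print(inc(s0,L))
print(inc(s0,[(-40,215,55)]))
E
```

```text
[[-0.097  0.13  -0.42 ]]
[[-0.001  0.023  0.   ]
 [-0.003  0.032  0.   ]
 [-0.004  0.042  0.   ]
 [-0.004  0.051  0.   ]
 [-0.003  0.062  0.   ]
 [-0.001  0.072  0.   ]
 [ 0.003  0.082  0.   ]
 [ 0.009  0.092  0.   ]
 [ 0.015  0.101  0.   ]
 [ 0.024  0.11   0.   ]
 [ 0.033  0.117  0.   ]
 [ 0.044  0.123  0.   ]
 [ 0.056  0.127  0.   ]
 [ 0.067  0.13   0.   ]
 [ 0.075  0.131  0.   ]
 [ 0.075  0.131  0.   ]
 [ 0.079  0.132  0.   ]]
[[0.05  0.178 0.   ]]
```

Emit:
jog_arm(increments=[-0.097,0.13,0,0,0,0,0,-0.097,0.13,0,0,0,0,0,-0.097,0.13,0,0,0,0,0,-0.097,0.13,-0.42,0,0,0,0,-0.097,0.13,-0.42,0,0,0,0,-0.097,0.13,-0.42,0,0,0,0,-0.097,0.13,-0.42,0,0,0,0,-0.097,0.13,-0.42,0,0,0,0,-0.097,0.13,-0.42,0,0,0,0,-0.097,0.13,-0.42,0,0,0,0,-0.097,0.13,-0.42,0,0,0,0,-0.097,0.13,-0.42,0,0,0,0])

```text
time: 3.35
tcp_pos: [463.3, 126.7, 55.5]
tcp_rot: [3.141, 0.001, 0.144]
wrist_force: [0.8, -0.2, -0.1]
opening: 0.5
finger_force: 0.0
```

Emit:
jog_arm(increments=[0,0.012,0,0,0,0,0,-0.001,0.023,0,0,0,0,0,-0.003,0.032,0,0,0,0,0,-0.004,0.042,0,0,0,0,0,-0.004,0.051,0,0,0,0,0,-0.003,0.062,0,0,0,0,0,-0.001,0.072,0,0,0,0,0,0.003,0.082,0,0,0,0,0,0.009,0.092,0,0,0,0,0,0.015,0.101,0,0,0,0,0,0.024,0.11,0,0,0,0,0,0.033,0.117,0,0,0,0,0,0.044,0.123,0,0,0,0,0,0.056,0.127,0,0,0,0,0,0.067,0.13,0,0,0,0,0,0.075,0.131,0,0,0,0,0,0.079,0.132,0,0,0,0,0])

```text
time: 5.05
tcp_pos: [523.3, 231.7, 54.4]
tcp_rot: [3.138, 0.008, 0.146]
wrist_force: [-6.4, -7.3, 0.4]
opening: -0.5
finger_force: 3.9
```

Emit:
jog_arm(increments=[0.004,0,0,0,0,0,0,0.008,0,0,0,0,0,0,0.012,0,0,0,0,0,0,0.012,0,0,0,0,0,0])

```text
time: 5.45
tcp_pos: [524.6, 231.6, 53.8]
tcp_rot: [3.139, 0.024, 0.145]
wrist_force: [-27.1, -5.3, 17.5]
opening: 0.2
finger_force: 14.4
```

Run:
```python
from station import *
import cv2,pickle,numpy as np
s=sense();print(s["tcp_pos"],s["wrist_force"])
a=camera("top");b=camera("wrist");pickle.dump(a,open("pics/top1.pkl","wb"))
A=cv2.resize(a["img"][165:290,215:365],None,fx=2.6,fy=2.6,interpolation=cv2.INTER_CUBIC)
B=cv2.resize(b["img"],(400,250));o=np.zeros((325,800,3),np.uint8);o[:A.shape[0],:A.shape[1]]=A;o[:250,400:]=B
cv2.imwrite("pics/l1.png",o[:,:,::-1])
```

```text
[524.6445362  231.6087372   53.79705583] [-27.07142138  -5.29683931  17.52844618]
```

View pics/l1.png

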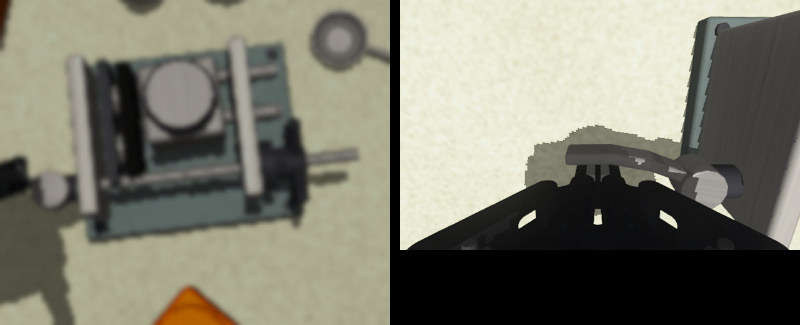

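Lever is at its open stop: the wrist half shows it pointing to +y, and pushing further meets 27 N. Next I'll retreat and work out the nut strokes.

```bash
cat >> h.py <<'E'
HY=-88
def rad(t): return np.array([np.sin(t),0,np.cos(t)])
def tan(t): return np.array([np.cos(t),0,-np.sin(t)])
def nut(th,k=.6):   # arm angle from upright -> TCP (clamp), tilt
    tt=k*th; h=np.array([-30,HY,70.])
    if th>0: P=28*rad(th)-5.5*tan(th)-11*tan(tt)
    else: P=42*rad(th)-5.5*tan(th)-11*tan(tt)-14*rad(tt)
    return h+P,tt
AX=np.array([-np.sin(PC[2]),np.cos(PC[2]),0])
def row(cmd,P,tt,t0): return np.r_[inc(cmd,[P])[0],(AX*(tt-t0)/2/np.pi).round(3)]
E
python3 - <<'E'
from h import *
np.set_printoptions(suppress=True)
c=np.array([536.2,233.1,55.3])
S,t=nut(np.radians(-62)); B=S+60*rad(t); A=B+[0,0,130]
print("S,t",S,t,"A,B,S"); 
for P in (A,B,S): print(P.round(), row(c,P,t,0))
cs=W(PC,[S])[0];print("cmd S",cs)
for d in range(-56,50,7):
    P,tt=nut(np.radians(d)); print(d,row(cs,P,tt,t))
E
```

```text
S,t [-69.96333399 -88.          67.05958476] -0.6492624817418905 A,B,S
[-106.  -88.  245.] [-0.068 -0.341  0.237  0.015 -0.102 -0.   ]
[-106.  -88.  115.] [-0.068 -0.341  0.074  0.015 -0.102 -0.   ]
[-70. -88.  67.] [-0.023 -0.335  0.015  0.015 -0.102 -0.   ]
cmd S [517.48620164 -34.68569183  67.05958476]
-56 [ 0.001  0.     0.005 -0.001  0.01   0.   ]
-49 [ 0.002  0.     0.011 -0.003  0.021  0.   ]
-42 [ 0.005  0.001  0.016 -0.005  0.033  0.   ]
-35 [ 0.008  0.001  0.021 -0.007  0.045  0.   ]
-28 [ 0.011  0.002  0.026 -0.008  0.056  0.   ]
-21 [ 0.015  0.002  0.03  -0.01   0.068  0.   ]
-14 [ 0.019  0.003  0.034 -0.012  0.079  0.   ]
-7 [ 0.024  0.004  0.036 -0.013  0.091  0.   ]
0 [ 0.029  0.004  0.039 -0.015  0.102  0.   ]
7 [ 0.033  0.005  0.04  -0.017  0.114  0.   ]
14 [ 0.038  0.006  0.041 -0.018  0.125  0.   ]
21 [ 0.042  0.006  0.042 -0.02   0.137  0.   ]
28 [ 0.047  0.007  0.042 -0.022  0.148  0.   ]
35 [ 0.051  0.007  0.041 -0.023  0.16   0.   ]
42 [ 0.055  0.008  0.04  -0.025  0.172  0.   ]
49 [ 0.059  0.009  0.039 -0.027  0.183  0.   ]
```

Emit:
jog_arm(increments=[-0.03,0,0,0,0,0,0,-0.03,0,0.3,0,0,0,0,-0.03,0,0.3,0,0,0,0,-0.03,0,0.3,0,0,0,0,-0.03,0,0.3,0,0,0,0,-0.03,0,0.3,0,0,0,0,-0.068,-0.341,0.237,0.015,-0.102,0,0,-0.068,-0.341,0.237,0.015,-0.102,0,0,-0.068,-0.341,0.237,0.015,-0.102,0,0,-0.068,-0.341,0.237,0.015,-0.102,0,0,-0.068,-0.341,0.237,0.015,-0.102,0,0,-0.068,-0.341,0.237,0.015,-0.102,0,0,-0.068,-0.341,0.237,0.015,-0.102,0,0,-0.068,-0.341,0.237,0.015,-0.102,0,0,-0.068,-0.341,0.074,0.015,-0.102,0,0,-0.068,-0.341,0.074,0.015,-0.102,0,0,-0.068,-0.341,0.074,0.015,-0.102,0,0,-0.023,-0.335,0.015,0.015,-0.102,0,0,-0.023,-0.335,0.015,0.015,-0.102,0,0,-0.023,-0.335,0.015,0.015,-0.102,0,0])

```text
time: 7.55
tcp_pos: [517.9, -32.1, 65.2]
tcp_rot: [-3.137, -0.644, 0.146]
wrist_force: [-0.6, 0.1, 0.0]
opening: 0.1
finger_force: 0.0
```

Run:
```python
from station import *
import cv2,pickle,numpy as np
s=sense();print(s["tcp_pos"],s["tcp_rot"],s["wrist_force"],s["moment"])
a=camera("scene");b=camera("wrist")
A=cv2.resize(a["img"][135:235,280:380],None,fx=4,fy=4,interpolation=cv2.INTER_CUBIC)
B=cv2.resize(b["img"][0:250,160:560],(400,250));o=np.zeros((400,800,3),np.uint8);o[:,:400]=A;o[:250,400:]=B
cv2.imwrite("pics/n1.png",o[:,:,::-1])
```

```text
[517.88417037 -32.10308908  65.24330274] [-3.13702039 -0.64402831  0.14620114] [-0.64945133  0.1129069   0.0320994 ] [-0.03453589  0.243358    0.00102635]
```

View pics/n1.png

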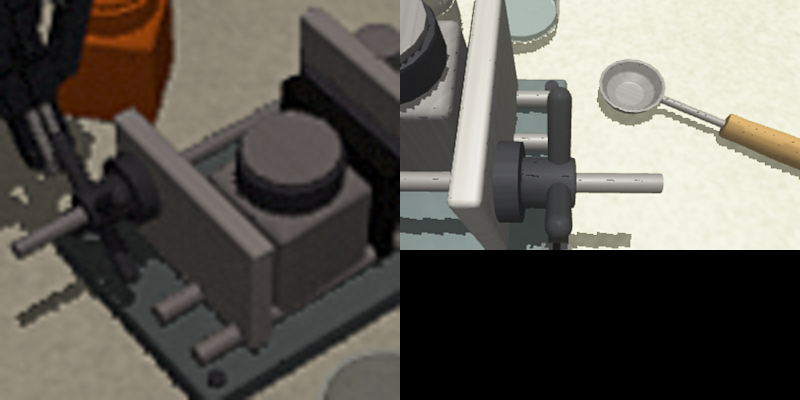

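The fingertips stand behind the -45° arm, at wrist half (556,245), clear of jaw and skewer. First stroke.

Emit:
jog_arm(increments=[0.001,0,0.005,-0.001,0.01,0,0,0.002,0,0.011,-0.003,0.021,0,0,0.005,0.001,0.016,-0.005,0.033,0,0,0.008,0.001,0.021,-0.007,0.045,0,0,0.011,0.002,0.026,-0.008,0.056,0,0,0.015,0.002,0.03,-0.01,0.068,0,0,0.019,0.003,0.034,-0.012,0.079,0,0,0.024,0.004,0.036,-0.013,0.091,0,0,0.029,0.004,0.039,-0.015,0.102,0,0])

```text
time: 8.55
tcp_pos: [541.3, -31.9, 101.5]
tcp_rot: [3.139, 0.001, 0.144]
wrist_force: [-1.5, 0.6, -1.3]
opening: -0.1
finger_force: 0.9
```

Emit:
jog_arm(increments=[0.004,0.001,0.001,-0.002,0.012,0,0,0.009,0.002,0.002,-0.003,0.023,0,0,0.013,0.002,0.003,-0.005,0.035,0,0,0.018,0.003,0.003,-0.007,0.046,0,0,0.022,0.003,0.002,-0.008,0.058,0,0,0.026,0.004,0.001,-0.01,0.07,0,0,0.03,0.005,0,-0.012,0.081,0,0])

```text
time: 9.25
tcp_pos: [565.9, -28.0, 101.9]
tcp_rot: [3.135, 0.514, 0.142]
wrist_force: [-2.6, 0.1, 1.0]
opening: -0.1
finger_force: 0.9
```

Run:
```python
from station import *
from h import *
s=sense();print(s["tcp_pos"],s["tcp_rot"],s["wrist_force"],s["moment"])
np.set_printoptions(suppress=True)
c=np.array([517.8+47.2,-34.9+7.2,67.3+31.2]); t0=-.648+.183*6.283/.9895
print(t0,nut(np.radians(49)))
P,tt=nut(np.radians(49)); O=P+65*rad(tt)-5*tan(tt)
S,t=nut(np.radians(-62)); B=S+60*rad(t)
for q,a in ((O,tt),(B+[25,0,60],t),(B,t),(S,t)): print(row(c,q,a,t0))
```

```text
[565.90753093 -27.98403592 101.90313237] [3.13547864 0.51423665 0.14163576] [-2.6048218   0.06477659  1.00852736] [0.08161694 0.10071305 0.01456502]
0.5139898938858009 (array([-22.05980834, -88.        ,  97.92049679]), np.float64(0.5131268000863328))
[ 0.034  0.005  0.073  0.    -0.    -0.   ]
[-0.073 -0.011  0.095  0.027 -0.183 -0.   ]
[-0.104 -0.015  0.02   0.027 -0.183 -0.   ]
[-0.059 -0.009 -0.039  0.027 -0.183 -0.   ]
```

Emit:
jog_arm(increments=[0.034,0.005,0.073,0,0,0,0,0.034,0.005,0.073,0,0,0,0,-0.073,-0.011,0.095,0.027,-0.183,0,0,-0.073,-0.011,0.095,0.027,-0.183,0,0,-0.073,-0.011,0.095,0.027,-0.183,0,0,-0.073,-0.011,0.095,0.027,-0.183,0,0,-0.073,-0.011,0.095,0.027,-0.183,0,0,-0.073,-0.011,0.095,0.027,-0.183,0,0,-0.073,-0.011,0.095,0.027,-0.183,0,0,-0.073,-0.011,0.095,0.027,-0.183,0,0,-0.073,-0.011,0.095,0.027,-0.183,0,0,-0.104,-0.015,0.02,0.027,-0.183,0,0,-0.104,-0.015,0.02,0.027,-0.183,0,0,-0.059,-0.009,-0.039,0.027,-0.183,0,0,-0.059,-0.009,-0.039,0.027,-0.183,0,0,-0.059,-0.009,-0.039,0.027,-0.183,0,0])

```text
time: 10.85
tcp_pos: [519.8, -33.9, 67.5]
tcp_rot: [-3.138, -0.647, 0.145]
wrist_force: [-0.5, -0.3, 0.1]
opening: 0.0
finger_force: 0.0
```

Emit:
jog_arm(increments=[0.001,0,0.005,-0.001,0.01,0,0,0.002,0,0.011,-0.003,0.021,0,0,0.005,0.001,0.016,-0.005,0.033,0,0,0.008,0.001,0.021,-0.007,0.045,0,0,0.011,0.002,0.026,-0.008,0.056,0,0,0.015,0.002,0.03,-0.01,0.068,0,0,0.019,0.003,0.034,-0.012,0.079,0,0,0.024,0.004,0.036,-0.013,0.091,0,0,0.029,0.004,0.039,-0.015,0.102,0,0])

```text
time: 11.75
tcp_pos: [542.4, -34.0, 101.9]
tcp_rot: [3.134, 0.002, 0.142]
wrist_force: [-1.2, -0.3, 0.2]
opening: -0.0
finger_force: 0.8
```

Emit:
jog_arm(increments=[0.004,0.001,0.001,-0.002,0.012,0,0,0.009,0.002,0.002,-0.003,0.023,0,0,0.013,0.002,0.003,-0.005,0.035,0,0])

```text
time: 12.05
tcp_pos: [552.8, -32.2, 104.5]
tcp_rot: [3.133, 0.224, 0.139]
wrist_force: [-2.4, 0.7, 0.3]
opening: -0.3
finger_force: 1.0
```

Emit:
jog_arm(increments=[0.005,0.001,0,-0.002,0.011,0,0,0.009,0.001,-0.001,-0.003,0.023,0,0,0.013,0.002,-0.002,-0.005,0.035,0,0,0.017,0.003,-0.003,-0.007,0.046,0,0])

```text
time: 12.45
tcp_pos: [566.5, -29.9, 102.3]
tcp_rot: [3.128, 0.517, 0.135]
wrist_force: [-2.8, 0.2, 1.8]
opening: -0.0
finger_force: 1.5
```

Run:
```python
from station import *
from h import *
s=sense();print(s["tcp_pos"],s["tcp_rot"],s["wrist_force"],s["moment"],s["time"])
a=camera("top");pickle.dump(a,open("pics/top2.pkl","wb"))
# jaw position along clamp y from the top view: bright-strip profile at several clamp x, z=102
for n in ("top0","top1","top2"):
    c=pickle.load(open(f"pics/{n}.pkl","rb"));g=cv2.cvtColor(c["img"],cv2.COLOR_RGB2GRAY).astype(np.float32)
    y=np.arange(-62,-15,.5);I=0
    for x in range(40,66,3):
        q=proj(c,W(PC,[(x,v,102) for v in y])).astype(np.float32);I=I+cv2.remap(g,q[:,0],q[:,1],cv2.INTER_LINEAR).ravel()
    w=np.clip(I/9-110,0,None);print(n,(I/9)[::6].round().astype(int),(w*y).sum()/max(w.sum(),1))
```

```text
[566.45779148 -29.8704169  102.29080577] [3.12760422 0.51684826 0.13519486] [-2.81702907  0.19561944  1.83579963] [ 0.07967353  0.34602129 -0.02571695] 12.45
top0 [ 98  98  95 109 138 144 134 101  78  87  89  99 103 104 106 106] -47.239716661531524
top1 [116 117 141 166 167 149 105  93 109 109 106 117 121 123 125 125] -44.397329904694516
top2 [45 45 45 45 45 44 44 44 44 43 43 42 42 42 41 41] 0.0
```

Run:
```python
import h
from h import *
np.set_printoptions(suppress=True)
c=np.array([565,-27.7,98.5]); t0=.514
O=nut(np.radians(49))[0]+65*rad(.514)-5*tan(.514)
print(row(c,O,.514,t0))
h.HY=-72
S,t=h.nut(np.radians(-62)); B=S+60*rad(t)
for q,a in ((B+[25,0,60],t),(B,t),(S,t)): print(row(c,q,a,t0))
```

```text
[ 0.034  0.005  0.073 -0.     0.     0.   ]
[-0.076  0.009  0.095  0.027 -0.183 -0.   ]
[-0.107  0.005  0.02   0.027 -0.183 -0.   ]
[-0.062  0.011 -0.039  0.027 -0.183 -0.   ]
```

Emit:
jog_arm(increments=[0.034,0.005,0.073,0,0,0,0,0.034,0.005,0.073,0,0,0,0,-0.076,0.009,0.095,0.027,-0.183,0,0,-0.076,0.009,0.095,0.027,-0.183,0,0,-0.076,0.009,0.095,0.027,-0.183,0,0,-0.076,0.009,0.095,0.027,-0.183,0,0,-0.076,0.009,0.095,0.027,-0.183,0,0,-0.076,0.009,0.095,0.027,-0.183,0,0,-0.076,0.009,0.095,0.027,-0.183,0,0,-0.076,0.009,0.095,0.027,-0.183,0,0,-0.076,0.009,0.095,0.027,-0.183,0,0,-0.107,0.005,0.02,0.027,-0.183,0,0,-0.107,0.005,0.02,0.027,-0.183,0,0,-0.062,0.011,-0.039,0.027,-0.183,0,0,-0.062,0.011,-0.039,0.027,-0.183,0,0,-0.062,0.011,-0.039,0.027,-0.183,0,0,-0.062,0.011,-0.039,0.027,-0.183,0,0])

```text
time: 14.2
tcp_pos: [517.5, -18.5, 69.0]
tcp_rot: [-3.14, -0.649, 0.145]
wrist_force: [0.2, 0.5, -0.3]
opening: -0.1
finger_force: 0.0
```

Emit:
jog_arm(increments=[0.001,0,0.005,-0.001,0.01,0,0,0.002,0,0.011,-0.003,0.021,0,0,0.005,0.001,0.016,-0.005,0.033,0,0,0.008,0.001,0.021,-0.007,0.045,0,0])

```text
time: 14.6
tcp_pos: [518.5, -19.3, 84.0]
tcp_rot: [3.137, -0.353, 0.143]
wrist_force: [-2.7, 2.6, -2.9]
opening: 0.2
finger_force: 1.4
```

Run:
```python
from station import *
import cv2,pickle,numpy as np
s=sense();print(s["tcp_pos"],s["tcp_rot"],s["wrist_force"],s["moment"])
a=camera("scene");b=camera("wrist");pickle.dump(a,open("pics/s3.pkl","wb"))
A=cv2.resize(a["img"][135:235,280:380],None,fx=4,fy=4,interpolation=cv2.INTER_CUBIC)
B=cv2.resize(b["img"][0:250,160:560],(400,250));o=np.zeros((400,800,3),np.uint8);o[:,:400]=A;o[:250,400:]=B
cv2.imwrite("pics/n2.png",o[:,:,::-1])
```

```text
[518.48260977 -19.3129646   84.01557892] [ 3.13703576 -0.35251603  0.14323706] [-2.70383271  2.57448318 -2.89300259] [0.21086114 0.69962143 0.13350074]
```

View pics/n2.png

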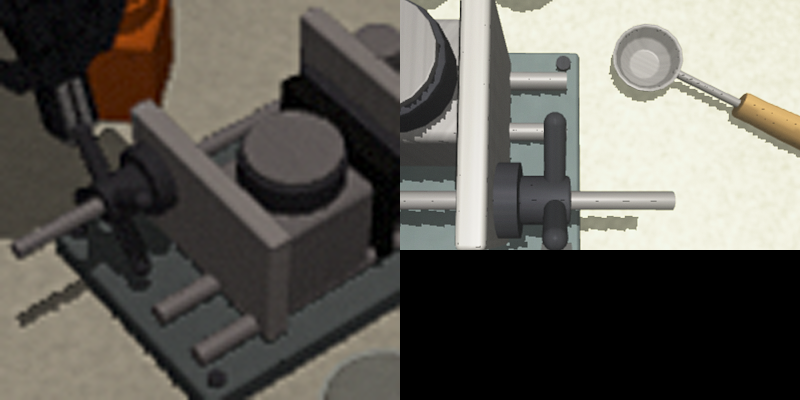

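Jaw is near the jar, and the finger is on the arm at scene crop (75,125). I'll go on in small steps, watching the force.

Emit:
jog_arm(increments=[0.003,0.001,0.005,-0.001,0.011,0,0,0.007,0.001,0.009,-0.003,0.023,0,0])

```text
time: 14.9
tcp_pos: [526.7, -17.3, 92.2]
tcp_rot: [-3.141, -0.216, 0.145]
wrist_force: [-1.6, 1.1, -1.6]
opening: 0.3
finger_force: 1.6
```

Emit:
jog_arm(increments=[0.004,0.001,0.004,-0.002,0.011,0,0,0.009,0.002,0.006,-0.003,0.023,0,0])

```text
time: 15.1
tcp_pos: [533.0, -15.6, 96.8]
tcp_rot: [-3.138, -0.067, 0.145]
wrist_force: [-4.3, 0.2, 1.7]
opening: 0.1
finger_force: 2.2
```

Emit:
jog_arm(increments=[0.005,0,0.003,-0.002,0.011,0,0,0.005,0,0.003,-0.002,0.011,0,0])

```text
time: 15.3
tcp_pos: [540.7, -15.3, 99.5]
tcp_rot: [-3.141, -0.003, 0.145]
wrist_force: [0.4, 0.8, -0.2]
opening: -0.0
finger_force: 0.0
```

Emit:
jog_arm(increments=[0.004,0.001,0.001,-0.002,0.012,0,0,0.004,0.001,0.001,-0.002,0.012,0,0])

```text
time: 15.5
tcp_pos: [543.1, -14.7, 99.6]
tcp_rot: [3.141, 0.073, 0.145]
wrist_force: [0.2, 0.5, 0.7]
opening: 0.1
finger_force: 0.0
```

Emit:
jog_arm(increments=[0.005,0.001,0.001,-0.001,0.011,0,0,0.009,0.001,0.002,-0.003,0.023,0,0])

```text
time: 15.7
tcp_pos: [546.3, -13.9, 101.0]
tcp_rot: [-3.139, 0.225, 0.145]
wrist_force: [-4.9, 1.5, -1.4]
opening: -0.2
finger_force: 2.1
```

Emit:
jog_arm(increments=[0,0,0,0,0,0,0,0.005,0.001,0,-0.002,0.011,0,0])

```text
time: 15.9
tcp_pos: [550.8, -13.6, 101.1]
tcp_rot: [3.141, 0.292, 0.144]
wrist_force: [-4.3, -0.1, -0.6]
opening: -0.1
finger_force: 2.1
```

Emit:
jog_arm(increments=[0,0,0,0,0,0,0,0,0,0,0,0,0,0])

```text
time: 16.1
tcp_pos: [553.2, -13.4, 100.9]
tcp_rot: [3.14, 0.288, 0.145]
wrist_force: [0.1, -0.1, 0.1]
opening: 0.3
finger_force: 0.0
```

Emit:
jog_arm(increments=[0.004,0,-0.001,-0.001,0.012,0,0,0.004,0,-0.001,-0.001,0.012,0,0,0.004,0,-0.001,-0.001,0.012,0,0])

```text
time: 16.4
tcp_pos: [556.3, -13.4, 100.2]
tcp_rot: [-3.138, 0.365, 0.146]
wrist_force: [-1.2, -0.3, 0.9]
opening: -0.3
finger_force: 0.0
```

Emit:
jog_arm(increments=[0.004,0.001,-0.001,-0.002,0.012,0,0,0.004,0.001,-0.001,-0.002,0.012,0,0])

```text
time: 16.6
tcp_pos: [559.6, -12.4, 98.8]
tcp_rot: [-3.14, 0.443, 0.145]
wrist_force: [0.1, -0.1, -0.4]
opening: -0.2
finger_force: 0.0
```

Emit:
jog_arm(increments=[0.004,0.001,-0.001,-0.002,0.011,0,0,0.004,0.001,-0.001,-0.002,0.011,0,0,0.004,0.001,-0.001,-0.002,0.011,0,0])

```text
time: 16.9
tcp_pos: [562.6, -11.6, 98.3]
tcp_rot: [3.141, 0.512, 0.144]
wrist_force: [-0.8, 0.2, -0.9]
opening: -0.1
finger_force: 0.0
```

Run:
```python
import h
from h import *
np.set_printoptions(suppress=True)
c=np.array([562.6,-11.7,98.5]); t0=.514
h.HY=-67
S,t=h.nut(np.radians(-62)); B=S+60*rad(t)
for q,a in ((B+[25,0,60],t),(B,t),(S,t)): print(row(c,q,a,t0))
```

```text
[-0.074 -0.005  0.095  0.027 -0.183 -0.   ]
[-0.105 -0.009  0.02   0.027 -0.183 -0.   ]
[-0.06  -0.003 -0.039  0.027 -0.183 -0.   ]
```

Emit:
jog_arm(increments=[0.034,0.005,0.073,0,0,0,0,0.034,0.005,0.073,0,0,0,0,-0.074,-0.005,0.095,0.027,-0.183,0,0,-0.074,-0.005,0.095,0.027,-0.183,0,0,-0.074,-0.005,0.095,0.027,-0.183,0,0,-0.074,-0.005,0.095,0.027,-0.183,0,0,-0.074,-0.005,0.095,0.027,-0.183,0,0,-0.074,-0.005,0.095,0.027,-0.183,0,0,-0.074,-0.005,0.095,0.027,-0.183,0,0,-0.074,-0.005,0.095,0.027,-0.183,0,0,-0.074,-0.005,0.095,0.027,-0.183,0,0,-0.105,-0.009,0.02,0.027,-0.183,0,0,-0.105,-0.009,0.02,0.027,-0.183,0,0,-0.06,-0.003,-0.039,0.027,-0.183,0,0,-0.06,-0.003,-0.039,0.027,-0.183,0,0,-0.06,-0.003,-0.039,0.027,-0.183,0,0,-0.06,-0.003,-0.039,0.027,-0.183,0,0])

```text
time: 18.6
tcp_pos: [516.0, -13.7, 68.3]
tcp_rot: [-3.139, -0.648, 0.145]
wrist_force: [0.4, -0.8, 0.1]
opening: 0.0
finger_force: 0.0
```

Emit:
jog_arm(increments=[0.001,0,0.005,-0.001,0.01,0,0,0.002,0,0.011,-0.003,0.021,0,0,0.002,0,0.011,-0.003,0.021,0,0])

```text
time: 18.9
tcp_pos: [517.6, -15.1, 78.8]
tcp_rot: [3.14, -0.515, 0.144]
wrist_force: [-0.4, -0.9, -0.2]
opening: 0.1
finger_force: 0.0
```

Emit:
jog_arm(increments=[0.003,0.001,0.005,-0.002,0.012,0,0,0.003,0.001,0.005,-0.002,0.012,0,0])

```text
time: 19.1
tcp_pos: [521.8, -14.1, 84.1]
tcp_rot: [3.138, -0.442, 0.147]
wrist_force: [1.0, -0.5, 0.4]
opening: -0.3
finger_force: 0.0
```

Emit:
jog_arm(increments=[0.003,0,0.005,-0.002,0.012,0,0,0.003,0,0.005,-0.002,0.012,0,0])

```text
time: 19.3
tcp_pos: [523.1, -13.4, 86.3]
tcp_rot: [3.139, -0.365, 0.147]
wrist_force: [0.2, -0.6, -0.3]
opening: 0.0
finger_force: 0.0
```

Emit:
jog_arm(increments=[0.003,0.001,0.005,-0.001,0.011,0,0,0.003,0.001,0.005,-0.001,0.011,0,0])

```text
time: 19.5
tcp_pos: [524.6, -12.3, 89.1]
tcp_rot: [-3.139, -0.295, 0.145]
wrist_force: [0.1, -0.2, -0.4]
opening: -0.0
finger_force: 0.0
```

Emit:
jog_arm(increments=[0.004,0,0.004,-0.002,0.012,0,0,0.004,0,0.004,-0.002,0.012,0,0])

```text
time: 19.7
tcp_pos: [527.7, -12.3, 91.8]
tcp_rot: [-3.141, -0.219, 0.145]
wrist_force: [1.2, -0.3, -0.5]
opening: -0.1
finger_force: 0.0
```

Emit:
jog_arm(increments=[0.004,0.001,0.004,-0.002,0.011,0,0,0.004,0.001,0.004,-0.002,0.011,0,0])

```text
time: 19.9
tcp_pos: [530.8, -11.3, 94.7]
tcp_rot: [3.141, -0.149, 0.146]
wrist_force: [-0.1, -0.0, 0.6]
opening: -0.3
finger_force: 0.0
```

No contact yet, so I'll measure the arms' angle from the grey profile along a ring in the arm plane.

```bash
cat > ring.py <<'E'
from station import *
from h import *
def ring(hy,names=("scene","wrist")):
    for n in names:
        c=camera(n);g=cv2.GaussianBlur(cv2.cvtColor(c["img"],cv2.COLOR_RGB2GRAY),(0,0),.7).astype(np.float32)
        for r in (30,38):
            th=np.radians(np.arange(-180,180,10));q=proj(c,W(PC,[(-30+r*np.sin(t),hy,70+r*np.cos(t)) for t in th])).astype(np.float32)
            print(n,r,cv2.remap(g,q[:,:1],q[:,1:],cv2.INTER_LINEAR).ravel().astype(int).tolist())
if __name__=="__main__":
    import sys; ring(float(sys.argv[1])); s=sense();print(s["time"],s["tcp_pos"])
E
python3 ring.py -69
```

```text
scene 30 [17, 32, 22, 51, 93, 46, 28, 18, 14, 25, 56, 67, 60, 47, 35, 24, 22, 22, 42, 55, 34, 41, 38, 30, 26, 35, 34, 26, 26, 30, 32, 32, 27, 19, 16, 17]
scene 38 [17, 29, 40, 41, 96, 61, 42, 18, 16, 53, 66, 41, 13, 14, 30, 42, 34, 28, 44, 109, 28, 39, 38, 26, 17, 35, 35, 26, 32, 44, 65, 71, 70, 45, 18, 16]
wrist 30 [77, 45, 45, 45, 68, 75, 62, 82, 82, 86, 83, 83, 90, 92, 94, 64, 80, 49, 45, 67, 66, 72, 72, 73, 73, 74, 74, 74, 74, 74, 74, 73, 73, 73, 72, 65]
wrist 38 [75, 45, 45, 59, 75, 57, 71, 65, 69, 66, 70, 77, 79, 85, 92, 95, 62, 70, 44, 77, 70, 72, 73, 74, 73, 74, 74, 74, 74, 74, 74, 74, 74, 73, 72, 65]
20.0 [530.26227151 -11.47286745  94.3611999 ]
```

Emit:
jog_arm(increments=[0.005,0.001,0.002,-0.001,0.012,0,0,0.005,0.001,0.002,-0.001,0.012,0,0])

```text
time: 20.2
tcp_pos: [533.2, -10.8, 95.5]
tcp_rot: [-3.138, -0.069, 0.145]
wrist_force: [-3.0, -1.0, 1.2]
opening: 0.2
finger_force: 1.4
```

Emit:
jog_arm(increments=[0.005,0,0.003,-0.002,0.011,0,0])

```text
time: 20.3
tcp_pos: [533.1, -10.7, 96.3]
tcp_rot: [-3.139, 0.005, 0.144]
wrist_force: [-10.9, 1.0, -7.9]
opening: 0.3
finger_force: 5.7
```

Emit:
jog_arm(increments=[0,0,0,0,0,0,0])

```text
time: 20.4
tcp_pos: [535.5, -10.6, 96.7]
tcp_rot: [-3.14, 0.004, 0.145]
wrist_force: [-3.6, -0.6, 1.4]
opening: 0.1
finger_force: 2.0
```

Run:
```python
from station import *
s=sense();print(s["tcp_pos"],s["tcp_rot"],s["wrist_force"],s["moment"],s["finger_force"])
```

```text
[535.49240508 -10.60556424  96.71987253] [-3.13951302  0.00432518  0.14491858] [-3.56260397 -0.6045321   1.4451815 ] [ 0.0343391   0.66615013 -0.02411914] 2.0314398407936096
```

Emit:
jog_arm(increments=[0,0,0,0,0,0,0])

```text
time: 20.5
tcp_pos: [536.3, -10.5, 97.1]
tcp_rot: [-3.14, 0.0, 0.145]
wrist_force: [-2.5, 0.3, -1.3]
opening: -0.0
finger_force: 1.2
```

Emit:
jog_arm(increments=[0.004,0.001,0.001,-0.002,0.012,0,0])

```text
time: 20.6
tcp_pos: [536.4, -10.2, 97.8]
tcp_rot: [-3.141, 0.081, 0.144]
wrist_force: [-11.9, -1.2, -3.1]
opening: 0.2
finger_force: 6.2
```

Emit:
jog_arm(increments=[0,0,0,0,0,0,0])

```text
time: 20.7
tcp_pos: [539.3, -10.1, 98.1]
tcp_rot: [3.141, 0.08, 0.145]
wrist_force: [-3.8, -0.4, 2.1]
opening: 0.1
finger_force: 2.0
```

Emit:
jog_arm(increments=[0,0,0,0,0,0,0])

```text
time: 20.8
tcp_pos: [540.5, -10.0, 98.5]
tcp_rot: [3.141, 0.075, 0.145]
wrist_force: [-1.4, -1.1, -0.8]
opening: 0.1
finger_force: 0.8
```

Emit:
jog_arm(increments=[0.002,0,0,-0.001,0.005,0,0])

```text
time: 20.9
tcp_pos: [540.3, -10.0, 98.8]
tcp_rot: [3.14, 0.11, 0.144]
wrist_force: [-9.2, -0.6, 1.5]
opening: -0.2
finger_force: 4.3
```

Emit:
jog_arm(increments=[0,0,0,0,0,0,0])

```text
time: 21.0
tcp_pos: [540.6, -9.9, 98.8]
tcp_rot: [3.14, 0.112, 0.144]
wrist_force: [-5.7, 0.4, 2.5]
opening: 0.0
finger_force: 3.6
```

```bash
python3 ring.py -68
```

```text
scene 30 [18, 16, 19, 37, 45, 34, 51, 53, 30, 16, 18, 16, 12, 8, 9, 20, 32, 25, 16, 14, 14, 17, 18, 16, 15, 36, 37, 38, 37, 30, 27, 29, 33, 33, 31, 23]
scene 38 [16, 15, 23, 36, 47, 63, 72, 105, 40, 16, 15, 43, 30, 6, 5, 6, 21, 39, 19, 16, 12, 18, 18, 16, 19, 42, 35, 40, 37, 34, 52, 63, 53, 37, 31, 30]
wrist 30 [39, 38, 34, 31, 31, 36, 39, 38, 26, 24, 24, 24, 27, 29, 30, 36, 38, 38, 37, 30, 31, 38, 39, 79, 81, 82, 82, 82, 82, 81, 81, 81, 79, 79, 78, 77]
wrist 38 [49, 37, 36, 31, 31, 38, 38, 23, 22, 21, 22, 28, 30, 33, 35, 29, 36, 44, 38, 33, 31, 38, 79, 82, 83, 85, 85, 84, 84, 83, 82, 81, 80, 80, 79, 77]
21.1 [540.65645926  -9.82297033  98.77283759]
```

Emit:
jog_arm(increments=[0,0,0,0,0,0,0,0,0,0,0,0,0,0])

```text
time: 21.3
tcp_pos: [540.7, -9.8, 98.8]
tcp_rot: [3.14, 0.11, 0.144]
wrist_force: [-5.0, -0.0, -0.2]
opening: 0.2
finger_force: 2.8
```

Emit:
jog_arm(increments=[0.002,0,0,0,0.003,0,0])

```text
time: 21.4
tcp_pos: [540.8, -9.8, 98.9]
tcp_rot: [-3.14, 0.131, 0.144]
wrist_force: [-11.1, -0.0, 4.9]
opening: -0.3
finger_force: 5.8
```

Emit:
jog_arm(increments=[0,0,0,0,0,0,0,0,0,0,0,0,0,0])

```text
time: 21.6
tcp_pos: [540.9, -9.8, 98.9]
tcp_rot: [-3.14, 0.132, 0.144]
wrist_force: [-9.3, 0.8, 4.7]
opening: -0.1
finger_force: 5.0
```

Emit:
jog_arm(increments=[0.001,0,0,0,0,0,0,0.001,0,0,0,0,0,0,0.001,0,0,0,0,0,0])

```text
time: 21.9
tcp_pos: [541.1, -9.8, 98.9]
tcp_rot: [-3.14, 0.133, 0.144]
wrist_force: [-10.5, 1.2, 5.4]
opening: 0.1
finger_force: 5.7
```

Emit:
jog_arm(increments=[-0.012,0,0,0,0,0,0,-0.012,0,0,0,0,0,0,-0.012,0,0.25,0,0,0,0,-0.012,0,0.25,0,0,0,0,-0.012,0,0.25,0,0,0,0,-0.012,0,0.25,0,0,0,0,0.029,0.311,0.25,0.003,-0.02,0,0,0.029,0.311,0.25,0.003,-0.02,0,0,0.029,0.311,0.25,0.003,-0.02,0,0,0.029,0.311,0.25,0.003,-0.02,0,0,0.029,0.311,0.25,0.003,-0.02,0,0,0.029,0.311,0.25,0.003,-0.02,0,0,0.029,0.311,0.25,0.003,-0.02,0,0])

```text
time: 23.2
tcp_pos: [568.6, 240.0, 299.4]
tcp_rot: [-3.141, -0.002, 0.147]
wrist_force: [0.1, 0.1, 0.1]
opening: 0.1
finger_force: 0.0
```

```bash
cat > meas.py <<'E'
from ring import *
def jm(n,c):
    g=cv2.cvtColor(c["img"],cv2.COLOR_RGB2GRAY).astype(np.float32)
    def prof(xs,z,y):
        I=0
        for x in xs:
            q=proj(c,W(PC,[(x,v,z) for v in y])).astype(np.float32);I=I+cv2.remap(g,q[:,:1],q[:,1:],cv2.INTER_LINEAR).ravel()/len(xs)
        return I.round().astype(int).tolist()
    y=np.arange(-64,70,2.)
    print(n,"jaw",prof(range(56,68,2),102,y)); print("   lid",prof(range(15,35,3),108,y))
if __name__=="__main__":
    a=camera("top");pickle.dump(a,open("pics/top3.pkl","wb"))
    for n in ("top1","top3"): jm(n,pickle.load(open(f"pics/{n}.pkl","rb")))
    ring(-68,("scene",)); ring(-72,("scene",)); s=sense();print(s["time"],s["tcp_pos"],s["tcp_rot"],s["wrist_force"])
E
python3 meas.py
```

```text
top1 jaw [136, 137, 135, 134, 146, 161, 166, 164, 157, 142, 126, 121, 128, 134, 135, 134, 132, 131, 132, 134, 136, 136, 135, 133, 129, 127, 127, 130, 133, 134, 133, 132, 133, 131, 128, 127, 128, 129, 130, 131, 134, 135, 134, 132, 131, 132, 134, 133, 129, 120, 110, 103, 101, 101, 107, 114, 115, 103, 88, 82, 84, 93, 110, 122, 119, 105, 96]
   lid [93, 91, 91, 101, 129, 156, 168, 170, 162, 138, 95, 59, 63, 80, 85, 80, 75, 68, 75, 101, 126, 139, 143, 144, 144, 144, 144, 144, 143, 144, 146, 146, 146, 145, 145, 145, 145, 146, 146, 145, 143, 138, 127, 104, 77, 60, 47, 27, 12, 9, 11, 12, 13, 18, 33, 53, 58, 49, 47, 49, 51, 52, 50, 44, 41, 46, 71]
top3 jaw [128, 130, 131, 130, 128, 126, 125, 123, 124, 124, 122, 121, 132, 149, 157, 156, 149, 137, 121, 114, 121, 127, 128, 126, 123, 120, 120, 122, 125, 126, 126, 126, 126, 125, 123, 122, 122, 122, 123, 123, 123, 123, 122, 122, 123, 124, 126, 126, 125, 120, 111, 100, 95, 94, 96, 100, 101, 93, 82, 77, 79, 88, 103, 115, 112, 99, 90]
   lid [87, 85, 85, 85, 86, 87, 86, 84, 83, 83, 84, 93, 117, 144, 158, 161, 155, 136, 99, 67, 58, 64, 84, 111, 127, 13
[... 265 characters left out ...]
119, 55, 18, 15, 20, 35, 36, 27, 17, 33, 36, 36, 35, 29, 26, 27, 30, 32, 30, 20]
scene 38 [14, 14, 29, 52, 92, 122, 132, 100, 43, 30, 37, 86, 127, 135, 134, 133, 136, 121, 35, 20, 19, 38, 36, 26, 18, 40, 34, 37, 34, 31, 51, 66, 65, 43, 30, 28]
scene 30 [14, 22, 44, 56, 90, 121, 133, 132, 105, 53, 31, 34, 40, 60, 98, 125, 132, 120, 56, 15, 15, 25, 35, 28, 30, 36, 36, 30, 25, 27, 30, 30, 30, 29, 22, 15]
scene 38 [15, 19, 31, 43, 91, 133, 131, 132, 116, 52, 33, 53, 100, 124, 132, 137, 136, 131, 70, 16, 16, 30, 35, 24, 26, 36, 37, 31, 30, 55, 68, 65, 46, 31, 31, 27]
23.35 [568.52135867 237.51767079 299.55635116] [-3.14133874e+00 -1.03972022e-03  1.43079692e-01] [0.28458178 0.28821969 0.85610247]
```

Run:
```python
from h import *
np.set_printoptions(suppress=True)
c=np.array([568.2,238.7,55.3])
for ph in list(np.arange(1.8,-.01,-.12))+[0,-.06]:
    d=np.array([-np.cos(ph),np.sin(ph)]);t=np.array([np.sin(ph),np.cos(ph)])
    o=np.array([-30,107])+67*d+(12+11*abs(t[0])+14.5*abs(t[1]))*t
    print(round(ph,2),o.round(),inc(c,[(*o,55.3)])[0][:2])
```

```text
1.8 [ 11. 166.] [-0.01  -0.013]
1.68 [  2. 171.] [-0.022 -0.009]
1.56 [ -8. 174.] [-0.034 -0.006]
1.44 [-14. 177.] [-0.042 -0.004]
1.32 [-21. 178.] [-0.051 -0.003]
1.2 [-29. 179.] [-0.061 -0.004]
1.08 [-36. 180.] [-0.07  -0.005]
0.96 [-44. 179.] [-0.08  -0.007]
0.84 [-52. 177.] [-0.09  -0.011]
0.72 [-60. 174.] [-0.099 -0.016]
0.6 [-68. 170.] [-0.108 -0.023]
0.48 [-76. 164.] [-0.116 -0.03 ]
0.36 [-82. 158.] [-0.123 -0.039]
0.24 [-88. 151.] [-0.129 -0.05 ]
0.12 [-93. 143.] [-0.134 -0.061]
0.0 [-97. 134.] [-0.137 -0.073]
0 [-97. 134.] [-0.137 -0.073]
-0.06 [-99. 130.] [-0.138 -0.077]
```

Emit:
jog_arm(increments=[0,0,-0.305,0,0,0,0,0,0,-0.305,0,0,0,0,0,0,-0.305,0,0,0,0,0,0,-0.305,0,0,0,0,0,0,-0.305,0,0,0,0,0,0,-0.305,0,0,0,0])

```text
time: 23.95
tcp_pos: [562.3, 234.6, 48.0]
tcp_rot: [3.139, 0.014, 0.142]
wrist_force: [-0.6, -0.8, -1.2]
opening: -0.2
finger_force: 0.0
```

Emit:
jog_arm(increments=[0,0,0,0,0,0,0,-0.01,-0.01,0,0,0,0,0,-0.022,-0.009,0,0,0,0,0,-0.034,-0.006,0,0,0,0,0,-0.042,-0.004,0,0,0,0,0,-0.051,-0.003,0,0,0,0,0,-0.061,-0.004,0,0,0,0,0,-0.07,-0.005,0,0,0,0,0,-0.08,-0.007,0,0,0,0,0,-0.09,-0.011,0,0,0,0,0])

```text
time: 24.95
tcp_pos: [504.8, 231.4, 61.2]
tcp_rot: [-3.14, -0.021, 0.146]
wrist_force: [16.1, -3.2, -1.8]
opening: 0.1
finger_force: 7.4
```

Emit:
jog_arm(increments=[-0.009,-0.005,0,0,0,0,0,-0.018,-0.012,0,0,0,0,0,-0.026,-0.019,0,0,0,0,0,-0.033,-0.028,0,0,0,0,0,-0.039,-0.039,0,0,0,0,0,-0.044,-0.05,0,0,0,0,0,-0.047,-0.062,0,0,0,0,0,-0.048,-0.066,0,0,0,0,0,-0.048,-0.066,0,0,0,0,0])

```text
time: 25.85
tcp_pos: [465.0, 183.5, 61.3]
tcp_rot: [-3.13, -0.019, 0.141]
wrist_force: [6.5, 18.6, 0.2]
opening: 0.0
finger_force: 9.1
```

Emit:
jog_arm(increments=[0,-0.006,0,0,0,0,0,0.002,-0.012,0,0,0,0,0,0.002,-0.012,0,0,0,0,0])

```text
time: 26.15
tcp_pos: [465.2, 182.7, 61.6]
tcp_rot: [-3.115, -0.019, 0.135]
wrist_force: [-0.6, 55.8, -3.9]
opening: -0.1
finger_force: 27.7
```

Emit:
jog_arm(increments=[0,-0.006,0,0,0,0,0,0,-0.006,0,0,0,0,0])

```text
time: 26.35
tcp_pos: [465.3, 182.3, 61.8]
tcp_rot: [-3.107, -0.021, 0.133]
wrist_force: [-1.8, 74.4, -8.3]
opening: 0.1
finger_force: 36.5
```

At the shut stop, with no more travel at 74 N. I'll back off, lift clear and check.

Emit:
jog_arm(increments=[0,0.03,0,0,0,0,0,0,0.08,0,0,0,0,0,0,0.08,0,0,0,0,0,0,0.1,0.25,0,0,0,0,0,0.1,0.25,0,0,0,0,0,0.1,0.25,0,0,0,0,0,0.1,0.25,0,0,0,0,0,0.1,0.25,0,0,0,0,0,0.1,0.25,0,0,0,0])

```text
time: 27.25
tcp_pos: [460.4, 242.8, 259.1]
tcp_rot: [-3.139, -0.007, 0.144]
wrist_force: [-1.8, 0.2, -0.3]
opening: 0.1
finger_force: 0.0
```

```bash
cat > lev.py <<'E'
from h import *
import sys
for n in sys.argv[1:]:
    c=pickle.load(open(f"pics/{n}.pkl","rb"));g=cv2.cvtColor(c["img"],cv2.COLOR_RGB2GRAY).astype(np.float32)
    for x in (-75,-90,-105):
        q=proj(c,W(PC,[(x,v,79) for v in np.arange(90,160,3)])).astype(np.float32);print(n,"lever x",x,cv2.remap(g,q[:,:1],q[:,1:],cv2.INTER_LINEAR).ravel().astype(int).tolist())
E
python3 meas.py; python3 lev.py top0 top3; python3 - <<'E'
E
```

```text
top1 jaw [136, 137, 135, 134, 146, 161, 166, 164, 157, 142, 126, 121, 128, 134, 135, 134, 132, 131, 132, 134, 136, 136, 135, 133, 129, 127, 127, 130, 133, 134, 133, 132, 133, 131, 128, 127, 128, 129, 130, 131, 134, 135, 134, 132, 131, 132, 134, 133, 129, 120, 110, 103, 101, 101, 107, 114, 115, 103, 88, 82, 84, 93, 110, 122, 119, 105, 96]
   lid [93, 91, 91, 101, 129, 156, 168, 170, 162, 138, 95, 59, 63, 80, 85, 80, 75, 68, 75, 101, 126, 139, 143, 144, 144, 144, 144, 144, 143, 144, 146, 146, 146, 145, 145, 145, 145, 146, 146, 145, 143, 138, 127, 104, 77, 60, 47, 27, 12, 9, 11, 12, 13, 18, 33, 53, 58, 49, 47, 49, 51, 52, 50, 44, 41, 46, 71]
top3 jaw [124, 126, 127, 126, 124, 123, 121, 119, 119, 120, 121, 118, 117, 127, 144, 152, 151, 145, 134, 119, 112, 117, 122, 122, 120, 117, 116, 119, 121, 122, 121, 122, 122, 121, 119, 119, 120, 120, 119, 120, 120, 120, 119, 118, 118, 120, 122, 122, 122, 121, 116, 106, 97, 92, 92, 94, 94, 87, 78, 75, 76, 85, 100, 111, 109, 95, 87]
   lid [84, 83, 82, 82, 83, 84, 83, 81, 80, 80, 81, 83, 91, 113, 140, 154, 156, 150, 131, 96, 65, 57, 63, 83, 108, 123, 
[... 1072 characters left out ...]
2, 143, 145, 144, 145, 146]
top0 lever x -90 [146, 144, 144, 144, 143, 128, 88, 83, 98, 80, 102, 110, 125, 143, 146, 145, 146, 146, 148, 147, 147, 147, 146, 147]
top0 lever x -105 [147, 146, 146, 146, 140, 116, 78, 62, 54, 81, 103, 110, 133, 144, 144, 144, 143, 143, 146, 147, 148, 147, 147, 145]
top3 lever x -75 [155, 155, 152, 142, 106, 77, 87, 93, 89, 113, 121, 142, 154, 157, 156, 155, 155, 155, 152, 153, 155, 154, 155, 156]
top3 lever x -90 [157, 155, 154, 152, 131, 89, 96, 96, 90, 114, 117, 139, 155, 156, 157, 156, 156, 156, 158, 158, 157, 157, 156, 158]
top3 lever x -105 [157, 157, 155, 145, 101, 70, 58, 78, 110, 117, 139, 151, 153, 155, 155, 154, 153, 153, 156, 157, 158, 157, 157, 155]
```

The lever is shut. On closing, jaw and jar moved about 2.1 mm together against the 40 N/mm backstop, so about 80 N was added to a finger-tight jar, as intended. Handing in.

```bash
python3 -c "
from station import *
s=sense();print(s['wrist_force'],abs(s['qvel']).max(),s['finger_force']);print(close_job())"
```

```text
[ 0.24275299 -0.21525238  0.13072573] 0.020507476365229323 0.0
the job is handed in; nothing more can be done
None
```

I opened the lever to its stop, turned the nut until it held still under about a 10–12 N push, shut the lever to its stop, moved the arm clear, and handed the job in at about 27 s. The squeeze works out at roughly 90–120 N, estimated from how far jaw and jar moved rather than measured; the hand-in call returned no verdict.

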